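Bring the red thread to the front of the spool carousel and bolt it

TASK

Turn the thread carousel by pushing its scalloped wooden rim with the fingertips until the red spool stands at the front, in line with the brass push knob; then push that knob fully home, so that the bolt locks the carousel with the red thread to the front. Grasp nothing, do not touch the thread spools (they stay standing in their pockets), and leave the other things on the counter where they are.

Things in the scene. Friction and masses are not known exactly. Their poses are not given: they have to be found in the camera images.
- carousel_foot: Fixed round dark steel foot, 184 mm across. Origin on the turning axis at counter height, z up; its -x axis is the FRONT, where the bolt's guide (34 mm wide, 24 mm high, to 127 mm from the axis) and brass knob are. Place and yaw vary. A fingertip circling the axis at 110 mm radius, tip about 42 mm above the counter, clears guide and knob.
- tray: Beech tray;  turns endlessly about the foot's axis, stays where pushed (friction 0.06 N m). Origin on the axis, at its underside. Five round cups (z = 25 to 57 mm, radius 31 mm, centres 83 mm from the axis, 72 degrees apart) with open valleys between, in to 63 mm: a finger in a valley pushes a cup's flank. The red cup is on its -x axis: red is in front when tray yaw = foot yaw.
- red_bay (a point): Point on the tray in the middle of the red spool's pocket, at the tray's top (57 mm above the counter), 83 mm from the turning axis.
- spool_red: Loose spool of red thread with wooden ends, 29 mm diameter, 46 mm high, standing in its pocket (33 mm wide, 18 mm deep); origin at the centre of its underside. Its top is 85 mm above the counter; a red ring is painted on its cup's lip.
- spool_navy_a: Loose spool of navy thread of the same size in another cup, with a ring of its colour on the lip.
- spool_white_a: Loose spool of white thread of the same size in another cup, with a ring of its colour on the lip.
- spool_navy_b: Loose spool of navy thread of the same size in another cup, with a ring of its colour on the lip.
- spool_white_b: Loose spool of white thread of the same size in another cup, with a ring of its colour on the lip.
- bolt (a joint): Slide of the locking bolt: 0 = out, 0.014 m = fully home (towards the axis). Friction about 1.5 N, no spring: stays where left. Its round-nosed 9 mm pin enters a 12 mm gap, one under each cup, in the steel index ring below the tray (85 mm radius); it draws the tray true from up to about 4 degrees off; between gaps the ring stops it at about 0.006 m.
- bolt_knob (a point): Middle of the outer (front) face of the bolt's brass push knob, a round knob 25 mm across and 20 mm long, its centre 17 mm above the counter. With the bolt out this face is 161 mm from the turning axis, with the bolt home 147 mm. Push it level towards the axis.
- mint_tin: Flat pale grey and white tin, 61 x 91 x 21 mm, loose on the counter to the left of the carousel; origin at its underside. Leave alone.
- tag_roll: Roll of pink paper tags lying flat, 67 mm across, 28 mm high, loose on the counter to the right of the carousel. Leave alone.
- tailor_chalk: Pale blue piece of tailor's chalk, 34 x 52 x 8 mm, loose on the counter at the front left of the carousel. Leave alone.
Mind the look-alikes: they are no part of the job. What is shaped like the spool_navy_a but black or green is not meant.

How it is judged:
On the way, in this order (a step that is already met when the one before it is completed fails the run):
1. the red spool's bay stands at the front, in line with the bolt, before the bolt is pushed in (y of red_bay in the frame of carousel_foot between -0.008 and 0.008 m and x of red_bay in the frame of carousel_foot below -0.05 m and value of joint bolt below 0.008 m), for 0.2 s.
2. the bolt is pushed fully home (value of joint bolt above 0.012 m), for 0.2 s.
At the end, for the whole second after the job is handed in: The bolt is home (within 2 mm of its 14 mm travel) with the red bay at the front (within 5 mm sideways of the line from axis to knob), the tray at rest, all five spools upright and seated in their pockets, and the bystanders within 10 mm of where they stood (y of red_bay in the frame of carousel_foot between -0.005 and 0.005 m and x of red_bay in the frame of carousel_foot below -0.05 m and value of joint bolt above 0.012 m and angular speed of tray below 0.05 rad/s and z of each of spool_red, spool_navy_a, spool_white_a, spool_navy_b, spool_white_b in the frame of tray below 0.017 m and angle between each of spool_red, spool_navy_a, spool_white_a, spool_navy_b, spool_white_b's own z axis and vertical below 0.15 rad and distance of each of mint_tin, tag_roll, tailor_chalk from where it was at the start of the episode below 0.01 m); the robot touches nothing.
It fails at once if a thread spool is touched by the robot (contact force between any of spool_red, spool_navy_a, spool_white_a, spool_navy_b, spool_white_b and the fingers above 0.5 N or contact force between any of spool_red, spool_navy_a, spool_white_a, spool_navy_b, spool_white_b and the arm above 0.5 N).
It fails at once if a thread spool is lifted out of its pocket (z of any of spool_red, spool_navy_a, spool_white_a, spool_navy_b, spool_white_b in the frame of tray above 0.024 m).
It fails at once if the bolt is driven home behind another bay than the red one (value of joint bolt above 0.009 m and not (y of red_bay in the frame of carousel_foot between -0.01 and 0.01 m and x of red_bay in the frame of carousel_foot below -0.05 m)).
It fails at once if the mint tin, the tag roll or the chalk is disturbed (distance of any of mint_tin, tag_roll, tailor_chalk from where it was at the start of the episode above 0.015 m).
It also fails if it takes over 67 s, if anything falls off the work surface, if the arm or the gripper's body presses on something with over 40 N, if the wrist force passes 120 N, or if a joint passes its speed limit or range.

ROBOT

A 6-joint arm with a two-finger parallel gripper is mounted at the origin on a cart in front of the work surface, level with it; the furniture and walls round the work are solid. World frame = base frame: x ahead of the robot, y to its left, z up, the work surface at z = 0. Lengths are in m, angles in rad, forces in N, time in s.
With the tool pointing down it reaches from about 0.225 to 0.875 m from the base axis. Payload 3.4 kg.
Tool frame: the origin (TCP) lies between the finger pads; the fingertips stand 19 mm ahead of it and the grasp point (between the pads) is the TCP; z points along the fingers, y is the line along which they close (so a half turn about z gives the same grasp; the last joint's range is limited). The gripper opens to 85 mm and grips with 20 to 120 N. Pads are 22 mm wide; open, the fingers measure 114 mm over their backs; the gripper's body (76 mm by 85 mm) begins 54 mm behind the grasp point. The pads swing forward as they close: fully open they stand 13 mm farther back than shut.
Start: joints at [-1.408, 0.276, 1.505, -0, 1.361, -0.121], TCP at [0.161, -0.552, 0.25] pointing down, gripper open.
Joint ranges: [-2.89, 2.89], [-0.75, 2.08], [0.22, 2.7], [-1.18, 4.32], [0.11, 2.71], [-2.7, 2.7]. Speed limits (rad/s): [2.57, 2.57, 3.14, 3.14, 3.14, 3.14].

INTERFACE

Orientations are given as a unit quaternion [w, x, y, z].
In Python, from rig import get_state, imaging, ticket gives the robot as it stands. The module is installed in compiled form; this text tells all that it offers.
- The arm moves only by the shell command python3 -m inch 'ROWS' [FORCE]. ROWS is JSON, a list of rows, each an object with "claw": the opening, from -1 (shut) to 1 (fully open); "travel": the shift along the world's x, y, z in units of 200 mm (1.0 is 200 mm), a list of three; "turn": the turn about the world's z in units of 180 degrees (1.0 is 180 degrees). A call has 1 to 5 rows; each row is the pose to reach, as a shift and turn from the pose commanded when the call began, turning the shorter way round; what a row does not reach only later rows make up. A row lasts 1/10 s, in which the tool goes at most 50 mm and 8.59 degrees, less where a joint would pass 70% of its speed; a pose out of reach is approached as far as the arm can. A call with a number of a shift or a turn outside -1 to 1 is refused whole. A call with a gripper value outside its range is refused whole. The fingers move at their own pace and stop on an object; FORCE is the grip in N (left out, the last holds). Time passes only in rows, so rows that repeat a pose let the fingers close. It gives the time, the measured TCP pose, the force, the opening and the grip force at its end, in the units of the state.
- get_state(): the state, without advancing time (a new reading comes with each control period).
- imaging.get_image(name): name is "scene" or "top" or "wrist"; returns the picture (400x640x3 uint8, red, green, blue); there is no depth.
- imaging.camera_params(name): a dict with "camera_matrix" (3x3 intrinsics, pixels), "cam_to_world" (4x4, takes a point from camera to world coordinates); the wrist camera has in their place "T_tool_cam" (4x4, takes a point from camera to tool coordinates, whose origin is the TCP and whose axes are the flange's). Camera axes: x right, y down, z forward; pixel columns grow to the right and rows downward; lengths in m; the calibration is good to about 2 mm. A picture is of the moment at which its call begins: read the wrist's pose just before it. camera_params takes no time and is no camera call.
- ticket.sign_off(): hands the job in; it is judged then, once.
The state is a dict: "clock": time; "qpos": joint angles; "qd": joint speeds; "effort": joint torques, N m; "position": TCP position; "ee_rot": TCP orientation; "contact_force": force on the tool from outside, world axes, zero at the start; "moment": the same for the moment, N m; "width": finger opening in m; "gripper_force": force on a finger pad.
Only numpy, scipy, OpenCV 4.12 (cv2) and the standard library are available. Lean on these libraries where they do the work, as an engineer would, in place of code of your own. Each camera call takes 0.05 s, during which the arm holds its last target. There are 200 camera calls.

## Working session

There is one attempt and no reset: what is moved stays moved. The work goes in short steps, Python scripts to look and compute and a shell command to move; the robot and the scene stay as the last step left them, time stands still between calls to the robot, and variables do not carry over. Pictures are saved under pics/ and viewed, at most 10 in all, crops included, and the job is handed in when it is done.

```bash
mkdir -p pics; python3 - <<'E'
from rig import get_state, imaging
import cv2,numpy as np
for n in("top","scene"):
    im=imaging.get_image(n);cv2.imwrite(f"pics/{n}0.png",im[:,:,::-1]);p=imaging.camera_params(n);print(n,np.round(p["camera_matrix"],1).tolist(),np.round(p["cam_to_world"],4).tolist())
print(get_state())
print(imaging.camera_params("wrist"))
E
```

```text
top [[475.5, 0.0, 324.8], [0.0, 475.5, 196.6], [0.0, 0.0, 1.0]] [[-0.0445, -0.9738, 0.2229, 0.3747], [-0.999, 0.0437, -0.0087, 0.1335], [-0.0013, -0.2231, -0.9748, 0.9845], [0.0, 0.0, 0.0, 1.0]]
scene [[516.2, 0.0, 312.5], [0.0, 516.2, 197.3], [0.0, 0.0, 1.0]] [[-0.6871, -0.4057, 0.6028, -0.0416], [-0.7266, 0.3835, -0.5701, 0.7256], [0.0001, -0.8297, -0.5583, 0.6858], [0.0, 0.0, 0.0, 1.0]]
{'clock': 0.1, 'qpos': array([-1.40800259e+00,  2.76532007e-01,  1.50600662e+00, -5.39907762e-06,
        1.36068952e+00, -1.20999222e-01]), 'qd': array([-0.00238113, -0.00226338, -0.00405405, -0.00056834,  0.00192983,
        0.00059388]), 'effort': array([ 1.36210030e-03, -4.17699802e+01, -2.46404904e+01, -1.47180108e-04,
        5.77010738e-03, -1.39098614e-05]), 'position': array([ 0.1609217 , -0.55156884,  0.249526  ]), 'ee_rot': array([-8.17509470e-04,  9.89949164e-01,  1.41421299e-01, -1.97264809e-05]), 'contact_force': array([0.05931415, 0.32611024, 0.91092948]), 'moment': array([0.04831292, 0.03170818, 0.01168894]), 'gripper_force': 0.0, 'width': 0.08564528339306265}
{'camera_matrix': array([[301.9598103 ,   0.        , 316.21792254],
       [  0.        , 301.9598103 , 200.33599547],
       [  0.        ,   0.        ,   1.        ]]), 'T_tool_cam': array([[ 9.11036799e-04, -9.60505050e-01, -2.78261063e-01,
         7.09827471e-02],
       [ 9.99999580e-01,  9.03839085e-04,  1.54151684e-04,
         1.33407436e-04],
       [ 1.03439754e-04, -2.78261087e-01,  9.60505470e-01,
        -1.23893737e-01],
       [ 0.00000000e+00,  0.00000000e+00,  0.00000000e+00,
         1.00000000e+00]])}
```

View pics/top0.png

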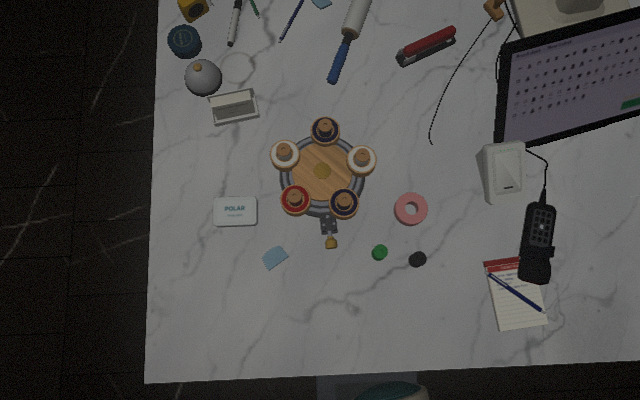

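View pics/scene0.png

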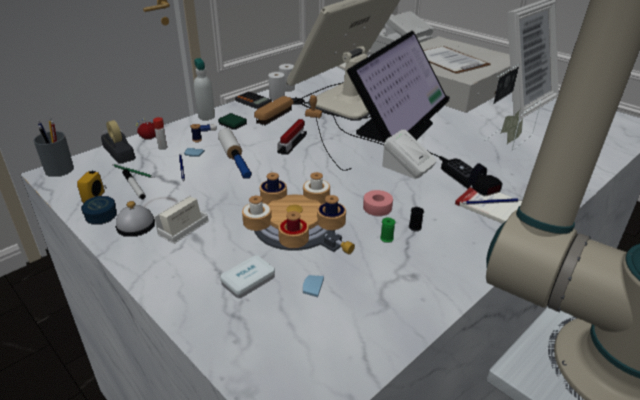

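The top view shows the carousel at about (322,170), red spool at (295,200), the front navy at (343,203) and the knob at (331,242). The tray therefore needs to turn CCW. Next I'll measure these positions.

```bash
cat > h.py <<'E'
from rig import get_state, imaging
import cv2,numpy as np
from scipy.spatial.transform import Rotation as R
from scipy.optimize import least_squares
def ray(n,uv,z,T=None):
    p=imaging.camera_params(n)
    T=p["cam_to_world"] if T is None else T
    d=T[:3,:3]@np.linalg.inv(p["camera_matrix"])@np.array([uv[0],uv[1],1.])
    return T[:3,3]+d*(z-T[2,3])/d[2]
def wT():
    s=get_state();T=np.eye(4);w,x,y,z=s["ee_rot"];T[:3,:3]=R.from_quat([x,y,z,w]).as_matrix();T[:3,3]=s["position"]
    return T@imaging.camera_params("wrist")["T_tool_cam"]
def blobs(m,amin):
    n,l,st,c=cv2.connectedComponentsWithStats(m.astype(np.uint8)*255)
    return [(c[i].round(1).tolist(),int(st[i,4]),st[i,:4].tolist()) for i in range(1,n) if st[i,4]>=amin]
E
python3 - <<'E'
from h import *
im=imaging.get_image("top");hsv=cv2.cvtColor(im,cv2.COLOR_RGB2HSV)
H,S,V=[hsv[:,:,i].astype(int) for i in range(3)]
roi=np.zeros(H.shape,bool);roi[110:260,255:385]=1
for n,m in dict(red=((H<6)|(H>172))&(S>150)&(V>60),brass=(H>18)&(H<28)&(S>130),navy=(H>105)&(H<135)&(S>90),steel=(S<90)&(V<75),white=(S<60)&(V>165)).items():
    for b in blobs(m&roi,12): print(n,b)
c=cv2.resize(im[105:260,245:390],None,fx=4,fy=4,interpolation=cv2.INTER_CUBIC);cv2.imwrite("pics/crop1.png",c[:,:,::-1])
for n,uv,z in(("knob",(331,242),.022),("hub",(322,170),.03),("red",(295,202),.057),("navyR",(343,206),.057)):print(n,ray("top",uv,z).round(4))
E
```

```text
red ([295.1, 198.8], 271, [282, 186, 27, 26])
brass ([321.8, 170.3], 214, [314, 162, 17, 17])
brass ([330.6, 242.8], 90, [326, 237, 11, 12])
navy ([350.5, 209.4], 29, [341, 201, 16, 14])
steel ([325.0, 131.3], 289, [312, 117, 26, 25])
steel ([303.6, 139.4], 21, [296, 136, 16, 9])
steel ([345.6, 142.5], 27, [338, 138, 15, 10])
steel ([305.4, 144.6], 40, [299, 141, 15, 9])
steel ([341.6, 146.6], 35, [335, 141, 14, 12])
steel ([286.0, 156.9], 46, [280, 152, 12, 9])
steel ([361.6, 163.4], 29, [357, 161, 11, 5])
steel ([281.4, 180.5], 52, [280, 171, 5, 20])
steel ([287.7, 178.4], 38, [286, 172, 5, 14])
steel ([354.5, 182.8], 38, [352, 176, 6, 15])
steel ([360.7, 186.6], 76, [357, 177, 8, 21])
steel ([342.7, 202.9], 270, [331, 189, 26, 27])
steel ([256.8, 213.5], 24, [255, 202, 3, 23])
steel ([318.2, 206.2], 52, [309, 203, 20, 6])
steel ([324.9, 221.2], 371, [305, 209, 33, 26])
knob [0.4997 0.1166 0.022 ]
hub [0.6501 0.1283 0.03  ]
red [0.5784 0.1852 0.057 ]
navyR [0.566  0.0899 0.057 ]
```

View pics/crop1.png

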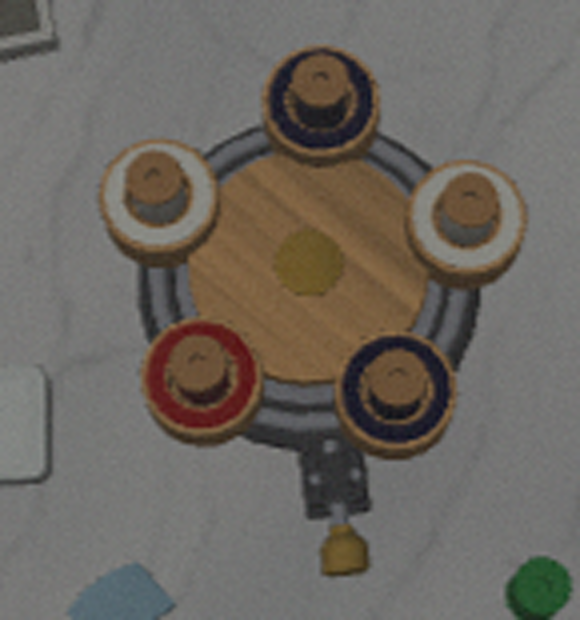

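The crop shows the five ring centres at about (203,375) red, (395,389), (466,217), (320,98) and (159,195). The knob is at (344,550). I'll fit the axis and yaw from these.

```bash
python3 - <<'E'
from h import *
P=np.array([ray("top",(245+u/4-.4,105+v/4-.4),.057)[:2] for u,v in((203,375),(395,389),(466,217),(320,98),(159,195))])
f=lambda p:np.concatenate([P[i]-p[:2]-.083*np.array([np.cos(p[2]+1.2566*i),np.sin(p[2]+1.2566*i)]) for i in range(5)])
r=least_squares(f,[.65,.13,2.5]);print(r.x,np.degrees(r.x[2]),r.fun.round(4))
a=r.x[:2]
k=ray("top",(330.6,242.8),.02)[:2];d=k-a;print(k,np.hypot(*d),np.degrees(np.arctan2(d[1],d[0])))
g=ray("top",(245+335/4,105+480/4),.024)[:2];d=g-a;print(g,np.hypot(*d),np.degrees(np.arctan2(d[1],d[0])))
for uv in((235,211),(411,209),(275,258)):print(ray("top",uv,.02))
E
```

```text
[0.64669564 0.12878838 2.39610298] 137.28658794801186 [ 0.0001 -0.0008  0.0001  0.0006 -0.0006  0.0004  0.0008  0.0002 -0.0003
 -0.0004]
[0.49832904 0.11742912] 0.14880080846351262 -175.62185539734512
[0.534463   0.11954804] 0.11261238503020214 -175.29334097816087
[0.57305871 0.31172965 0.02      ]
[ 0.56096663 -0.05199467  0.02      ]
[0.47255296 0.23116783 0.02      ]
```

```bash
for i in 1 2 3; do python3 -m inch '[{"claw":-1,"travel":[0.6,1,0],"turn":0},{"claw":-1,"travel":[0.6,1,0],"turn":0},{"claw":-1,"travel":[0.6,1,0],"turn":0},{"claw":-1,"travel":[0.6,1,0],"turn":0},{"claw":-1,"travel":[0.6,1,0],"turn":0}]'; done
python3 -m inch '[{"claw":-1,"travel":[0.53,0.92,0],"turn":0},{"claw":-1,"travel":[0.53,0.92,0],"turn":0},{"claw":-1,"travel":[0.53,0.92,0],"turn":0},{"claw":-1,"travel":[0.53,0.92,0],"turn":0},{"claw":-1,"travel":[0.53,0.92,0],"turn":0}]'
```

```text
clock: 0.65
position: [0.2817, -0.3488, 0.2501]
ee_rot: [-0.001, 0.99, 0.142, 0.0]
contact_force: [0.1, -0.4, 0.2]
width: 0.0124
gripper_force: 0.0
clock: 1.15
position: [0.4017, -0.1491, 0.2503]
ee_rot: [-0.0, 0.99, 0.142, 0.0]
contact_force: [-0.5, -1.3, -0.0]
width: 0.0001
gripper_force: 0.0
clock: 1.65
position: [0.5221, 0.0511, 0.2501]
ee_rot: [-0.0, 0.99, 0.143, 0.0]
contact_force: [0.1, -1.5, 0.6]
width: -0.0
gripper_force: 0.0
clock: 2.15
position: [0.6287, 0.2367, 0.2489]
ee_rot: [-0.001, 0.99, 0.143, 0.0]
contact_force: [-0.5, -0.1, -0.5]
width: 0.0004
gripper_force: 0.0
```

```bash
python3 - <<'E'
from h import *
T=wT();im=imaging.get_image("wrist");np.save("pics/T1.npy",T)
cv2.imwrite("pics/w1.png",im[:,:,::-1])
K=imaging.camera_params("wrist")["camera_matrix"]
for n,a in(("red",137.3),("whiteL",65.3),("front",184.5)):
    X=np.array([.6467+.083*np.cos(np.radians(a)),.1288+.083*np.sin(np.radians(a)),.057,1]);c=np.linalg.inv(T)@X;q=K@c[:3];print(n,(q[:2]/q[2]).round(1))
E
```

```text
red [349.6 230.9]
whiteL [361.1 143. ]
front [395.3 262.1]
```

View pics/w1.png

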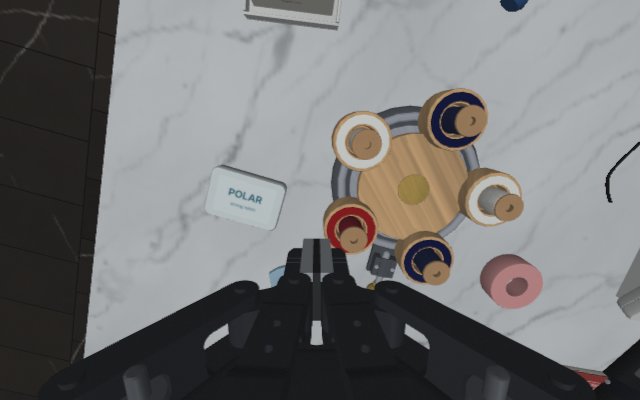

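The wrist view confirms it: red ring at (350,227) and white at (361,141), both where predicted. I'll descend into the valley.

```bash
python3 -m inch '[{"claw":-1,"travel":[0,-0.01,-0.95],"turn":0},{"claw":-1,"travel":[0,-0.01,-0.95],"turn":0},{"claw":-1,"travel":[0,-0.01,-0.95],"turn":0},{"claw":-1,"travel":[0,-0.01,-0.95],"turn":0},{"claw":-1,"travel":[0,-0.01,-0.95],"turn":0}]'
python3 - <<'E'
import numpy as np
from h import *
s=get_state();p=s["position"];print(p)
for f in(110,120,130,140,150,155,160,164):
    q=np.array([.6467,.1288])+.107*np.array([np.cos(np.radians(f)),np.sin(np.radians(f))]);print(f,q.round(4),((q-p[:2])/.2).round(3),round((f-100)/180,3))
E
```

```text
clock: 2.7
position: [0.6214, 0.2271, 0.0542]
ee_rot: [0.001, 0.99, 0.141, -0.007]
contact_force: [-0.9, -0.6, 0.2]
width: -0.0001
gripper_force: 0.0
[0.62137678 0.22706668 0.05421864]
110 [0.6101 0.2293] [-0.056  0.011] 0.056
120 [0.5932 0.2215] [-0.141 -0.028] 0.111
130 [0.5779 0.2108] [-0.217 -0.081] 0.167
140 [0.5647 0.1976] [-0.283 -0.147] 0.222
150 [0.554  0.1823] [-0.337 -0.224] 0.278
155 [0.5497 0.174 ] [-0.358 -0.265] 0.306
160 [0.5462 0.1654] [-0.376 -0.308] 0.333
164 [0.5438 0.1583] [-0.388 -0.344] 0.356
```

```bash
python3 -m inch '[{"claw":-1,"travel":[-0.05,0.0,0],"turn":0.03},{"claw":-1,"travel":[-0.084,-0.006,0],"turn":0.056},{"claw":-1,"travel":[-0.11,-0.015,0],"turn":0.07},{"claw":-1,"travel":[-0.136,-0.027,0],"turn":0.089},{"claw":-1,"travel":[-0.136,-0.027,0],"turn":0.089}]'
python3 - <<'E'
import numpy as np
c=np.array([.5998,.2250])
for f in range(119,168,3):
    q=np.array([.6467,.1288])+.107*np.array([np.cos(np.radians(f)),np.sin(np.radians(f))]);print(f,((q-c)/.2).round(3),round((f-116)/180,3))
E
```

```text
clock: 3.2
position: [0.6002, 0.2238, 0.0632]
ee_rot: [0.0, 0.961, 0.278, 0.001]
contact_force: [0.1, -0.6, -0.2]
width: -0.0001
gripper_force: 0.0
119 [-0.025 -0.013] 0.017
122 [-0.049 -0.027] 0.033
125 [-0.072 -0.043] 0.05
128 [-0.095 -0.059] 0.067
131 [-0.116 -0.077] 0.083
134 [-0.137 -0.096] 0.1
137 [-0.157 -0.116] 0.117
140 [-0.175 -0.137] 0.133
143 [-0.193 -0.159] 0.15
146 [-0.209 -0.182] 0.167
149 [-0.224 -0.205] 0.183
152 [-0.238 -0.23 ] 0.2
155 [-0.25  -0.255] 0.217
158 [-0.262 -0.281] 0.233
161 [-0.271 -0.307] 0.25
164 [-0.28  -0.334] 0.267
167 [-0.287 -0.361] 0.283
```

```bash
python3 -m inch '[{"claw":-1,"travel":[-0.025,-0.013,0],"turn":0.017},{"claw":-1,"travel":[-0.049,-0.027,0],"turn":0.033},{"claw":-1,"travel":[-0.072,-0.043,0],"turn":0.05},{"claw":-1,"travel":[-0.095,-0.059,0],"turn":0.067},{"claw":-1,"travel":[-0.116,-0.077,0],"turn":0.083}]'
python3 -m inch '[{"claw":-1,"travel":[-0.021,-0.019,0],"turn":0.017},{"claw":-1,"travel":[-0.041,-0.039,0],"turn":0.033},{"claw":-1,"travel":[-0.059,-0.06,0],"turn":0.05},{"claw":-1,"travel":[-0.077,-0.082,0],"turn":0.067},{"claw":-1,"travel":[-0.093,-0.105,0],"turn":0.083}]'
python3 -m inch '[{"claw":-1,"travel":[-0.015,-0.023,0],"turn":0.017},{"claw":-1,"travel":[-0.029,-0.048,0],"turn":0.033},{"claw":-1,"travel":[-0.041,-0.073,0],"turn":0.05},{"claw":-1,"travel":[-0.041,-0.073,0],"turn":0.05},{"claw":-1,"travel":[-0.041,-0.073,0],"turn":0.05}]'
python3 - <<'E'
from h import *
im=imaging.get_image("top");c=cv2.resize(im[105:260,245:390],None,fx=4,fy=4,interpolation=cv2.INTER_CUBIC);cv2.imwrite("pics/crop2.png",c[:,:,::-1])
im=imaging.get_image("scene");c=cv2.resize(im[120:300,200:400],None,fx=3,fy=3,interpolation=cv2.INTER_CUBIC);cv2.imwrite("pics/crop3.png",c[:,:,::-1])
E
```

```text
clock: 3.7
position: [0.5779, 0.2091, 0.0625]
ee_rot: [0.0, 0.916, 0.401, 0.002]
contact_force: [0.2, 1.4, 0.9]
width: 0.0001
gripper_force: 0.4
clock: 4.2
position: [0.5592, 0.188, 0.0625]
ee_rot: [0.001, 0.856, 0.516, 0.002]
contact_force: [0.4, -0.0, 0.9]
width: 0.0001
gripper_force: 0.4
clock: 4.7
position: [0.5507, 0.1734, 0.0616]
ee_rot: [0.001, 0.814, 0.581, 0.001]
contact_force: [-0.1, -0.3, 0.1]
width: 0.0001
gripper_force: 0.0
```

View pics/crop2.png

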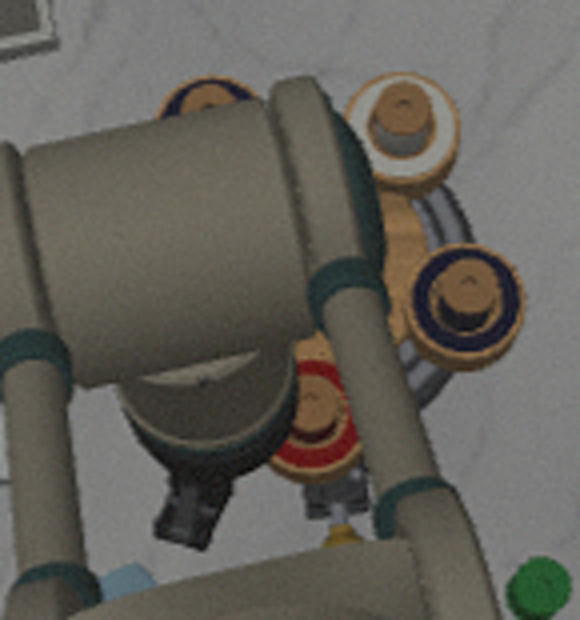

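The tray is turning as intended. The visible rings are the right navy at about (466,305) and the upper white at about (403,128).

```bash
python3 - <<'E'
from h import *
for (u,v),k in(((466,305),1),((403,128),2)):
    q=ray("top",(245+u/4-.4,105+v/4-.4),.057)[:2]-[.6467,.1288];print(np.hypot(*q),(np.degrees(np.arctan2(q[1],q[0]))-72*k)%360)
c=np.array([.6467,.1288])+.107*np.array([np.cos(np.radians(155)),np.sin(np.radians(155))])
for f in range(156,170):
    q=np.array([.6467,.1288])+.107*np.array([np.cos(np.radians(f)),np.sin(np.radians(f))]);print(f,((q-c)/.2).round(3),round((f-155)/180,3))
E
```

```text
0.08391053006332339 176.5702494909147
0.08283381052198491 177.56255931235157
156 [-0.004 -0.008] 0.006
157 [-0.008 -0.017] 0.011
158 [-0.011 -0.026] 0.017
159 [-0.015 -0.034] 0.022
160 [-0.018 -0.043] 0.028
161 [-0.021 -0.052] 0.033
162 [-0.024 -0.061] 0.039
163 [-0.027 -0.07 ] 0.044
164 [-0.029 -0.079] 0.05
165 [-0.032 -0.088] 0.056
166 [-0.034 -0.097] 0.061
167 [-0.036 -0.106] 0.067
168 [-0.038 -0.115] 0.072
169 [-0.04  -0.124] 0.078
```

```bash
python3 -m inch '[{"claw":-1,"travel":[-0.008,-0.017,0],"turn":0.011},{"claw":-1,"travel":[-0.015,-0.034,0],"turn":0.022},{"claw":-1,"travel":[-0.021,-0.052,0],"turn":0.033},{"claw":-1,"travel":[-0.024,-0.061,0],"turn":0.039},{"claw":-1,"travel":[-0.024,-0.061,0],"turn":0.039}]'
python3 - <<'E'
from h import *
im=imaging.get_image("top");c=cv2.resize(im[105:260,245:390],None,fx=4,fy=4,interpolation=cv2.INTER_CUBIC);cv2.imwrite("pics/crop4.png",c[:,:,::-1])
E
```

```text
clock: 5.3
position: [0.5451, 0.1613, 0.0604]
ee_rot: [0.0, 0.776, 0.63, 0.0]
contact_force: [0.1, -0.2, 0.7]
width: 0.0002
gripper_force: 0.0
```

View pics/crop4.png

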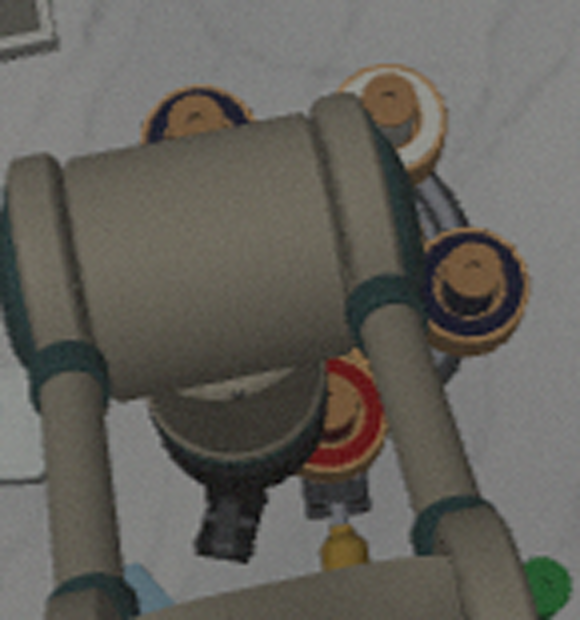

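```bash
python3 -m inch '[{"claw":-1,"travel":[0.0,0.04,0],"turn":-0.03},{"claw":-1,"travel":[-0.05,0.07,0.1],"turn":-0.05},{"claw":-1,"travel":[-0.05,0.07,0.35],"turn":-0.05},{"claw":-1,"travel":[-0.05,0.07,0.6],"turn":-0.08},{"claw":-1,"travel":[-0.05,0.07,0.6],"turn":-0.12}]'
python3 -m inch '[{"claw":-1,"travel":[-0.2,-0.15,0],"turn":-0.04},{"claw":-1,"travel":[-0.41,-0.31,0],"turn":-0.08},{"claw":-1,"travel":[-0.41,-0.31,0],"turn":-0.12},{"claw":-1,"travel":[-0.41,-0.31,0],"turn":-0.16},{"claw":-1,"travel":[-0.41,-0.31,0],"turn":-0.20}]'
python3 -m inch '[{"claw":-1,"travel":[0,0,0],"turn":-0.045},{"claw":-1,"travel":[0,0,0],"turn":-0.09},{"claw":-1,"travel":[0,0,0],"turn":-0.09},{"claw":-1,"travel":[0,0,0],"turn":-0.09}]'
python3 - <<'E'
from h import *
s=get_state();print(s["position"],s["ee_rot"],s["qpos"])
im=imaging.get_image("top");c=cv2.resize(im[105:260,245:390],None,fx=4,fy=4,interpolation=cv2.INTER_CUBIC)
T=wT();w=imaging.get_image("wrist");np.save("pics/T2.npy",T)
cv2.imwrite("pics/crop5.png",c[:,:,::-1]);cv2.imwrite("pics/w2.png",w[:,:,::-1])
E
```

```text
clock: 5.85
position: [0.5395, 0.1765, 0.1877]
ee_rot: [0.002, 0.882, 0.472, 0.007]
contact_force: [1.0, 0.7, -0.5]
width: 0.0001
gripper_force: 0.0
clock: 6.35
position: [0.4527, 0.1131, 0.1806]
ee_rot: [0.0, 0.984, 0.175, 0.0]
contact_force: [0.8, 1.0, 0.1]
width: 0.0004
gripper_force: 0.0
clock: 6.75
position: [0.453, 0.1134, 0.1804]
ee_rot: [0.0, 0.999, 0.04, 0.0]
contact_force: [0.2, 0.8, 0.1]
width: 0.0001
gripper_force: 0.0
[0.45300069 0.11344187 0.1803555 ] [6.46441168e-05 9.99217731e-01 3.95464395e-02 1.84591191e-06] [ 9.63094488e-02  1.67702391e-01  1.83691461e+00 -1.42488493e-04
  1.13697930e+00  1.58805216e+00]
```

View pics/w2.png

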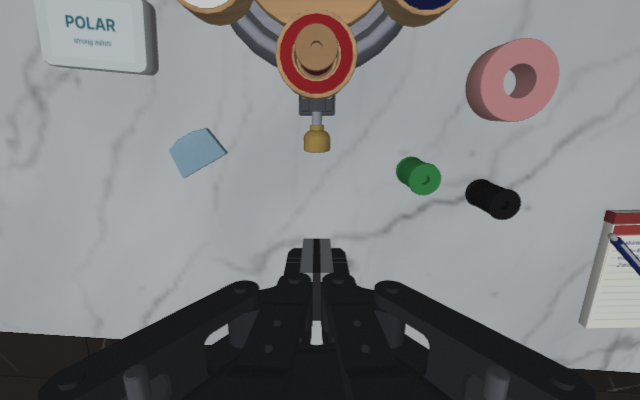

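View pics/crop5.png

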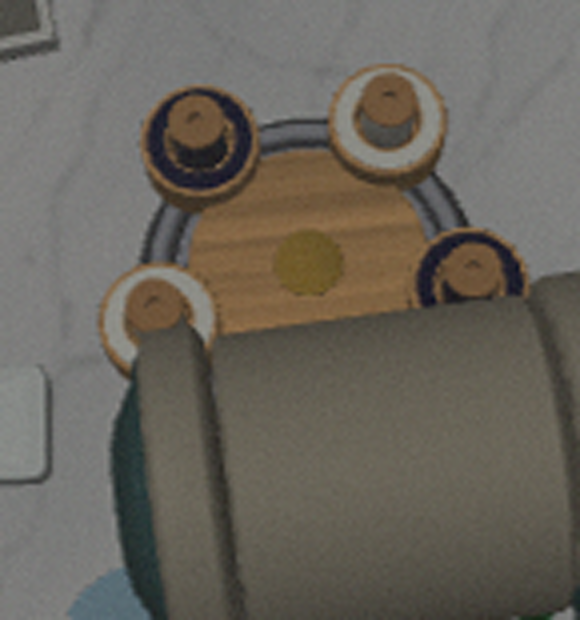

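The wrist view has the red ring (316,54), guide (317,105), knob (317,140) and fingers (316) in one line. A numeric check follows.

```bash
python3 - <<'E'
from h import *
A=np.array([.6467,.1288]);T=np.load("pics/T2.npy")
def p(n,q):
    d=q[:2]-A;print(n,q[:2].round(4),np.hypot(*d).round(4),np.degrees(np.arctan2(d[1],d[0]))%360)
w=cv2.imread("pics/w2.png");h=cv2.cvtColor(w,cv2.COLOR_BGR2HSV);m=((h[:,:,0]<6)|(h[:,:,0]>172))&(h[:,:,1]>150);m[110:]=0
x,y,ww,hh=max(blobs(m,50),key=lambda b:b[1])[2];print(x,y,ww,hh)
p("red",ray("wrist",(x+ww/2-.5,y+hh/2-.5),.057,T));p("knob",ray("wrist",(317,138),.02,T));p("guide",ray("wrist",(317,105),.024,T))
for (u,v),k in(((470,286),1),((388,119),2),((200,140),3)):p(k,ray("top",(245+u/4-.4,105+v/4-.4),.057));
E
```

```text
280 14 73 79
red [0.5666 0.1225] 0.0804 184.4647208194557
knob [0.5016 0.1165] 0.1457 184.85971888817895
guide [0.5305 0.1188] 0.1166 184.91766203989482
1 [0.6259 0.0481] 0.0834 255.524788785255
2 [0.7168 0.0848] 0.0828 327.8752265170588
3 [0.7098 0.182 ] 0.0825 40.13549220420684
```

The red bay is within about 1° of the line. I'll descend in front of the knob and approach it.

```bash
python3 -m inch '[{"claw":-1,"travel":[0,0,-0.25],"turn":0},{"claw":-1,"travel":[0,0,-0.5],"turn":0},{"claw":-1,"travel":[0,0,-0.7],"turn":0},{"claw":-1,"travel":[0,0,-0.76],"turn":0},{"claw":-1,"travel":[0,0,-0.76],"turn":0}]'
python3 -m inch '[{"claw":-1,"travel":[0.03,0.002,0],"turn":0},{"claw":-1,"travel":[0.06,0.005,0],"turn":0},{"claw":-1,"travel":[0.09,0.007,0],"turn":0},{"claw":-1,"travel":[0.1,0.008,0],"turn":0},{"claw":-1,"travel":[0.1,0.008,0],"turn":0}]'
python3 -m inch '[{"claw":-1,"travel":[0.01,0.001,0],"turn":0},{"claw":-1,"travel":[0.02,0.002,0],"turn":0},{"claw":-1,"travel":[0.03,0.002,0],"turn":0},{"claw":-1,"travel":[0.04,0.003,0],"turn":0},{"claw":-1,"travel":[0.04,0.003,0],"turn":0}]'
```

```text
clock: 7.35
position: [0.4512, 0.1132, 0.0262]
ee_rot: [0.0, 0.999, 0.039, -0.003]
contact_force: [0.0, 0.5, 0.2]
width: -0.0003
gripper_force: 0.0
clock: 7.85
position: [0.474, 0.115, 0.0289]
ee_rot: [0.0, 0.999, 0.038, 0.001]
contact_force: [0.2, 0.1, 0.7]
width: 0.0001
gripper_force: 0.0
clock: 8.35
position: [0.4808, 0.1156, 0.0282]
ee_rot: [0.0, 0.999, 0.038, -0.0]
contact_force: [-0.4, -0.3, 0.9]
width: 0.0004
gripper_force: 0.5
```

Force is about 0.4 N so far. I'll keep pushing, about 7 mm per call.

```bash
python3 -m inch '[{"claw":-1,"travel":[0.01,0.001,0],"turn":0},{"claw":-1,"travel":[0.02,0.002,0],"turn":0},{"claw":-1,"travel":[0.03,0.002,0],"turn":0},{"claw":-1,"travel":[0.035,0.003,0],"turn":0},{"claw":-1,"travel":[0.035,0.003,0],"turn":0}]'
python3 -m inch '[{"claw":-1,"travel":[0.01,0.001,0],"turn":0},{"claw":-1,"travel":[0.015,0.001,0],"turn":0},{"claw":-1,"travel":[0.02,0.002,0],"turn":0},{"claw":-1,"travel":[0.02,0.002,0],"turn":0}]'
```

```text
clock: 8.85
position: [0.4883, 0.1162, 0.0283]
ee_rot: [0.0, 0.999, 0.038, 0.0]
contact_force: [-2.2, 0.0, -0.4]
width: -0.0
gripper_force: 0.5
clock: 9.25
position: [0.4906, 0.1164, 0.0282]
ee_rot: [0.0, 0.999, 0.038, -0.001]
contact_force: [-5.3, -0.4, 3.0]
width: 0.0
gripper_force: 2.5
```

```bash
python3 -m inch '[{"claw":-1,"travel":[0.01,0.001,0],"turn":0},{"claw":-1,"travel":[0.01,0.001,0],"turn":0},{"claw":-1,"travel":[0.01,0.001,0],"turn":0}]'
python3 -m inch '[{"claw":-1,"travel":[0.01,0.001,0],"turn":0},{"claw":-1,"travel":[0.01,0.001,0],"turn":0},{"claw":-1,"travel":[0.01,0.001,0],"turn":0}]'
python3 -m inch '[{"claw":-1,"travel":[0.01,0.001,0],"turn":0},{"claw":-1,"travel":[0.01,0.001,0],"turn":0},{"claw":-1,"travel":[0.01,0.001,0],"turn":0}]'
```

```text
clock: 9.55
position: [0.4908, 0.1164, 0.028]
ee_rot: [0.0, 0.999, 0.038, -0.003]
contact_force: [-7.8, -1.9, 6.0]
width: -0.0002
gripper_force: 4.1
clock: 9.85
position: [0.4909, 0.1165, 0.0279]
ee_rot: [0.0, 0.999, 0.038, -0.005]
contact_force: [-11.1, -1.9, 7.4]
width: -0.0
gripper_force: 5.6
clock: 10.15
position: [0.4909, 0.1165, 0.0277]
ee_rot: [0.001, 0.999, 0.038, -0.007]
contact_force: [-13.6, -2.7, 10.8]
width: -0.0
gripper_force: 7.1
```

Hard stop at x=0.4909, where home was predicted to be about 0.489. I'll back off, lift and check.

```bash
python3 -m inch '[{"claw":-1,"travel":[-0.1,-0.008,0],"turn":0},{"claw":-1,"travel":[-0.22,-0.018,0],"turn":0},{"claw":-1,"travel":[-0.22,-0.018,0.2],"turn":0},{"claw":-1,"travel":[-0.22,-0.018,0.45],"turn":0},{"claw":-1,"travel":[-0.22,-0.018,0.76],"turn":0}]'
python3 -m inch '[{"claw":-1,"travel":[0,0,0],"turn":0},{"claw":-1,"travel":[0,0,0],"turn":0},{"claw":-1,"travel":[0,0,0],"turn":0}]'
python3 - <<'E'
from h import *
T=wT();w=imaging.get_image("wrist");cv2.imwrite("pics/w3.png",w[:,:,::-1])
A=np.array([.6467,.1288])
h0=cv2.cvtColor(cv2.imread("pics/w2.png"),cv2.COLOR_BGR2HSV);h1=cv2.cvtColor(w,cv2.COLOR_RGB2HSV)
for h,t in((h0,np.load("pics/T2.npy")),(h1,T)):
    m=(h[:,:,0]>15)&(h[:,:,0]<28)&(h[:,:,1]>110);m[:100]=0;m[170:]=0
    b=max(blobs(m,30),key=lambda b:b[1]);x,y,ww,hh=b[2]
    q=ray("wrist",(x+ww/2,y+hh),.017,t)[:2];print(b,q,np.hypot(*(q-A)))
    m=((h[:,:,0]<6)|(h[:,:,0]>172))&(h[:,:,1]>150);m[110:]=0
    x,y,ww,hh=max(blobs(m,50),key=lambda b:b[1])[2];d=ray("wrist",(x+ww/2-.5,y+hh/2-.5),.057,t)[:2]-A;print("red",np.degrees(np.arctan2(d[1],d[0]))%360)
E
```

```text
clock: 10.65
position: [0.4553, 0.1137, 0.1702]
ee_rot: [-0.0, 0.999, 0.038, 0.002]
contact_force: [1.9, 0.9, -0.4]
width: 0.0001
gripper_force: 0.0
clock: 10.95
position: [0.4539, 0.1135, 0.1676]
ee_rot: [0.0, 0.999, 0.038, -0.0]
contact_force: [0.0, 0.6, -0.3]
width: -0.0
gripper_force: 0.0
([316.1, 139.5], 553, [304, 125, 25, 27]) [0.48831863 0.11586004] 0.15890909269352432
red 184.4647208194557
([316.2, 126.7], 623, [303, 112, 27, 28]) [0.50138755 0.11684008] 0.14580380072618762
red 184.38601506672683
```

View pics/w3.png

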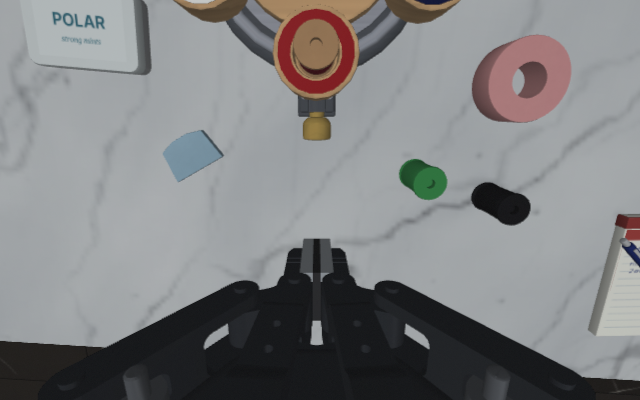

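The picture shows the knob tight against the guide at (316,127) and red still in line. The knob travelled about 13–14 mm to a hard stop, so I'm handing in.

```bash
python3 -c "
from rig import ticket
print(ticket.sign_off())"
```

```text
the job is handed in; nothing more can be done
None
```

The job is handed in: the red spool stands at the front within about 1° of the knob line, and the knob was pushed to a hard stop after a measured 13 mm or so of its 14 mm travel; sign-off returned no verdict.

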